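Index the capping dial to the open housing and lock it

ROBOT

A 6-joint arm with a two-finger parallel gripper is mounted at the origin on a cart in front of the work surface, level with it; the furniture and walls round the work are solid. World frame = base frame: x ahead of the robot, y to its left, z up, the work surface at z = 0. Lengths are in m, angles in rad, forces in N, time in s.
With the tool pointing down it reaches from about 0.25 to 0.725 m from the base axis. Payload 4 kg.
Tool frame: the origin (TCP) lies midway between the tips of the shut fingers; the grasp point (between the pads) lies bot.pinch_z behind it (bot.pinch_z is the distance from the TCP to the grasp point, in m); z points along the fingers, y is the line along which they close (so a half turn about z gives the same grasp; the last joint's range is limited). The gripper opens to 85 mm and grips with 20 to 120 N. Pads are 22 mm wide; open, the fingers measure 114 mm over their backs; the gripper's body (76 mm by 85 mm) begins 54 mm behind the grasp point. The pads swing forward as they close: fully open they stand 13 mm farther back than shut.
Start: joints at [1.238, 0.241, 0.005, 1.335, 0, 1.571], TCP at [0.163, 0.473, 0.231] pointing down, gripper open.
Joint ranges: [-2.72, 2.72], [-1.05, 1.87], [-1.09, 1.28], [-1.99, 2.15], [-1.42, 1.44], [-3.14, 3.14]. Speed limits (rad/s): [2.79, 2.79, 3.14, 3.14, 3.14, 3.14].

INTERFACE

Orientations are given as a unit quaternion [x, y, z, w].
In Python, from workcell import bot gives the robot as it stands.
- The arm moves only by the tool tcp_steps, called after "Request:" by a JSON object that holds its "fn" and its "kwargs". Schema: {"type":"object","properties":{"segments":{"type":"array","items":{"type":"array","prefixItems":[{"type":"array","items":{"type":"number"},"minItems":3,"maxItems":3},{"type":"array","items":{"type":"number"},"minItems":3,"maxItems":3},{"type":"number"}],"minItems":3,"maxItems":3},"minItems":1,"maxItems":10},"only":{"type":"string"},"quiet":{"type":"boolean"},"lines":{"type":"string"}},"required":["segments"],"additionalProperties":false}. segments is a list of rows, 1 to 10 of them, each written [[rx, ry, rz], [dx, dy, dz], opening]: a rotation vector rx, ry, rz in a scale on which 1.0 is 2 rad, then dx, dy, dz in fractions of the full range, 1 being 0.75 m, then the finger opening in m; each row is the pose to reach, as a shift and turn from the pose commanded when the call began, along the tool's axes at that moment; what a row does not reach only later rows make up. A row lasts 1/8 s, in which the tool goes at most 0.0625 m and 0.188 rad, less where a joint would pass 70% of its speed; a pose out of reach is approached as far as the arm can. The fingers move at their own pace and stop on an object; the grip force is fixed at half the most. Time passes only in rows, so rows that do not move let the fingers close. The tool returns the time, the measured TCP pose, the force, the opening and the grip force at its end. only (a regular expression) keeps the lines of the reply that match it, lines (a string "A,B") keeps lines A to B, and quiet returns only ok. Input that does not fit is refused with a message, and nothing moves.
- bot.get_obs(): the state, without advancing time (a new reading comes with each control period).
- bot.camera(name): name is "scene" or "side" or "wrist"; returns the picture (400x640x3 uint8, red, green, blue); there is no depth.
- bot.calibration(name): a dict with "mtx" (3x3 intrinsics, pixels), "R" (3x3) and "t" (3): a world point X has camera coordinates R X + t. Camera axes: x right, y down, z forward; pixel columns grow to the right and rows downward; lengths in m; the calibration is good to about 2 mm. A picture is of the moment at which its call begins: read the wrist's pose just before it. calibration takes no time and is no camera call; for the wrist camera it gives the pose at the moment of the call.
- bot.job_done(): hands the job in; it is judged then, once.
The state is a dict: "clock": time; "joint_pos": joint angles; "joint_vel": joint speeds; "tau": joint torques, N m; "eef_pos": TCP position; "tool_rot": TCP orientation; "ft_force": force on the tool from outside, world axes, zero at the start; "ft_torque": the same for the moment, N m; "grip_width": finger opening in m; "grasp_force": force on a finger pad.
Only numpy, scipy, OpenCV 4.12 (cv2) and the standard library are available. Lean on these libraries where they do the work, as an engineer would, in place of code of your own. Each camera call takes 0.05 s, during which the arm holds its last target. There are 200 camera calls.

TASK

One of the four violet valve housings on the hand-indexed dial still has no white dome cap. Turn the dial by pushing its spokes with a fingertip until that open housing stands at the capping station, in line with the yellow pointer, then push the red-handled lock lever until its pin is fully home in the rim notch, and let go. Only push: do not touch or lift the housings and caps in the nests, and leave everything else on the bench where it is.

Things in the scene. Friction and masses are not known exactly. Their poses are not given: they have to be found in the camera images.
- base: Fixed aluminium base plate, 210 x 245 x 12 mm. Origin at bench height (z 0) under the dial's axis; x points away from the operator, y left, z up. Position varies, yaw up to 0.25 rad either way. A yellow pointer bracket stands at its front (base -x side), 95 to 122 mm from the axis, up to 50 mm above the bench.
- station (a point): Capping station: fixed point on the base, 62 mm from the dial's axis towards the yellow pointer, 48 mm above the bench (the dial plate's top face). The open housing's centre must stand over it.
- dial: Round aluminium dial plate, 200 mm diameter, 12 mm thick, top 48 mm above the bench. Origin on its axis at the plate's underside. Turns either way without end (friction 0.2 N m, about 2 N at a spoke) and stays where left. Four nests (white rings 50 mm across, 5 mm high) 62 mm from the axis along dial +x, +y, -x, -y; four spokes half-way between them.
- spoke_ball (a point): Centre of the black ball knob (25 mm across) on the spoke at 45 degrees from dial +x, 114 mm from the axis, 112 mm above the bench. All four spokes are alike, 90 degrees apart: steel rods 9 mm thick rising outward from the central hub (43 mm across, top 89 mm above the bench); 95 mm from the axis the rod's centre is 105 mm above the bench.
- lock_pin (a point): Lower end of the lever's upright lock pin, 12 mm thick. Four V notches 18 mm deep in the dial's rim (30, 120, 210, 300 degrees from dial +x); with a nest at the station one of them faces the pin. The pin draws the dial true if it is within 3.5 degrees (3.7 mm at the station); beyond about 5 degrees it strikes the rim and the lever stops short.
- open_part: The violet valve housing WITHOUT a white cap, 40 mm across, 22 mm high, with a small black stopcock that reaches 31 mm from its centre at one side; stands loose, with about 2 mm of play, in one of the four nests (any of them). Origin at the centre of its underside (48 mm above the bench).
- capped_1: Violet valve housing with a white dome cap, 55 mm high in all (top about 103 mm above the bench), otherwise as the open one; loose in a nest. Origin at the centre of its underside.
- capped_2: As capped_1, in another nest.
- capped_3: As capped_1, in another nest.
- lock_lever (a joint): Lock lever (dark steel bell crank on a post right of the dial), vertical pivot at base x -5.7 mm, y -110.1 mm: 0 = fully open, grows counter-clockwise seen from above, about 0.34 rad = pin home in a notch (mechanical end 0.36); it stops near 0.13 if no notch faces the pin. Stays where left; friction 0.25 N m, about 3.5 N at the handle. Starts between 0 and 0.05.
- lever_knob (a point): Middle of the lever's upright red handle, 75 mm from the pivot, 81 mm above the bench; the handle is 13 to 22 mm thick and stands from 54 to 104 mm above the bench. To lock, push it about 25 mm away from the operator, round the pivot; seen from the pivot it lies at base angle -120.4 degrees when open and -101 degrees when locked.
- cap_a: Loose white dome cap, 37 mm across, 34 mm high, waiting on the bench at the front left of the base; leave it. Origin at the centre of its underside.
- cap_b: Second loose white dome cap beside cap_a; leave it.
- glue: Small glue bottle with yellow cap, 26 mm across, 80 mm high, on the bench left of the base; leave it. Origin at the centre of its underside.
- torque_driver: Black torque driver lying on the bench at the right, 160 mm long; leave it.
- tweezers: Steel tweezers lying on the bench at the right, 120 mm long; leave them.
- swab_tub: White tub with blue lid, 69 mm across, 79 mm high, at the left; leave it.
- seal_cup: Steel cup, 60 mm across, 34 mm high, behind the dial; leave it.

How it is judged:
On the way, in this order (a step that is already met when the one before it is completed fails the run):
1. the open housing stands at the capping station while the lock lever is still open (horizontal distance between open_part and station below 0.009 m and value of joint lock_lever below 0.17 rad), for 0.2 s.
2. the lock lever is home (value of joint lock_lever above 0.29 rad), for 0.2 s.
At the end, for the whole second after the job is handed in: The open housing's centre is within 6 mm of the capping station, the lock lever reads more than 0.29 rad (pin home), and all four housings sit upright (within 0.15 rad), at rest and level in their nests (horizontal distance between open_part and station below 0.006 m and value of joint lock_lever above 0.29 rad and height (world z) of open_part between 0.043 and 0.053 m and angle between each of open_part, capped_1, capped_2, capped_3's own z axis and vertical below 0.15 rad and height (world z) of capped_1 between 0.043 and 0.053 m and height (world z) of capped_2 between 0.043 and 0.053 m and height (world z) of capped_3 between 0.043 and 0.053 m and linear speed of each of open_part, capped_1, capped_2, capped_3 below 0.02 m/s); the robot touches nothing.
It fails at once if a housing or cap in a nest is touched (more than 1 N) by the fingers or arm (contact force between any of the fingers, the arm and open_part above 1 N or contact force between any of the fingers, the arm and capped_1 above 1 N or contact force between any of the fingers, the arm and capped_2 above 1 N or contact force between any of the fingers, the arm and capped_3 above 1 N).
It fails at once if a housing is lifted out of its nest or tipped (height (world z) of any of open_part, capped_1, capped_2, capped_3 above 0.058 m or height (world z) of any of open_part, capped_1, capped_2, capped_3 below 0.04 m or angle between any of open_part, capped_1, capped_2, capped_3's own z axis and vertical above 0.35 rad).
It fails at once if another thing on the bench is moved by more than 15 mm (distance of any of cap_a, cap_b, glue, torque_driver, tweezers, swab_tub, seal_cup from where it was at the start of the episode above 0.015 m).
It also fails if it takes over 72 s, if anything falls off the work surface, if the arm or the gripper's body presses on something with over 40 N, if the wrist force passes 120 N, or if a joint passes its speed limit or range.

## Working session

There is one attempt and no reset: what is moved stays moved. The work goes in short steps, Python scripts to look and compute and a tool call to move; the robot and the scene stay as the last step left them, time stands still between calls to the robot, and variables do not carry over. Pictures are saved under pics/ and viewed, at most 10 in all, crops included, and the job is handed in when it is done.

```bash
ls; mkdir -p pics
```

Run:
```python
from workcell import bot
import cv2,numpy as np
print(bot.pinch_z,bot.get_obs())
for n in("scene","side"):
    cv2.imwrite(f"pics/{n}0.png",bot.camera(n)[:,:,::-1]); c=bot.calibration(n);print(n,c)
```

```text
pics
workcell.py
0.0187 {'clock': 0.0, 'joint_pos': array([ 1.23800025e+00,  2.41443702e-01,  3.71813418e-03,  1.33517739e+00,
       -2.44936922e-05,  1.57079918e+00]), 'joint_vel': array([-0.00116418, -0.00094383,  0.00051158, -0.00108055, -0.0013648 ,
        0.0005095 ]), 'tau': array([-1.83311764e-03, -3.72320473e+01,  2.52406830e+01,  1.70802284e-02,
       -3.50825949e-04, -4.99912559e-06]), 'eef_pos': array([0.16314581, 0.47197166, 0.23039527]), 'tool_rot': array([ 1.65632523e-01,  9.86186979e-01, -1.04079510e-03, -1.62382692e-04]), 'ft_force': array([-0.43080395, -0.32361835, -0.23480852]), 'ft_torque': array([-0.01508423, -0.01276783, -0.00497667]), 'grasp_force': 0.0, 'grip_width': 0.0854264276204698}
scene {'mtx': array([[365.7778994 ,   0.        , 319.69258163],
       [  0.        , 365.7778994 , 195.70109632],
       [  0.        ,   0.        ,   1.        ]]), 'R': array([[ 0.75252331, -0.65852342,  0.00745423],
       [-0.41848067, -0.48689461, -0.76668609],
       [ 0.50851017,  0.57382971, -0.64197887]]), 't': array([-0.49799994,  0.30515186,  0.90935372])}
side {'mtx': array([[500.23427359,   0.        , 321.45896993],
       [  0.        , 500.23427359, 193.5942788 ],
       [  0.        ,   0.        ,   1.        ]]), 'R': array([[ 0.99275308, -0.12010461,  0.00402561],
       [-0.05414729, -0.47697046, -0.87724982],
       [ 0.10728185,  0.87067449, -0.48001723]]), 't': array([-0.60093005,  0.08804135,  1.993541  ])}
```

View pics/scene0.png

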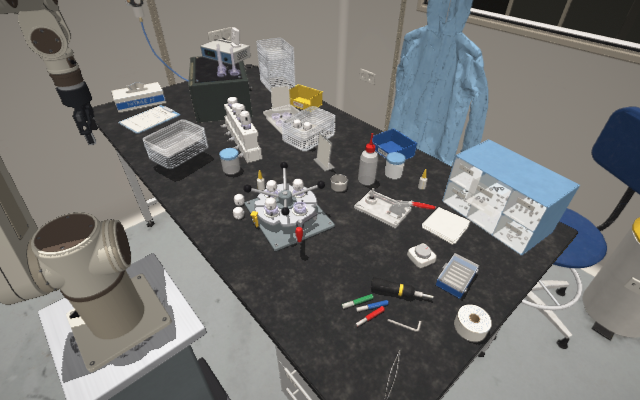

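View pics/side0.png

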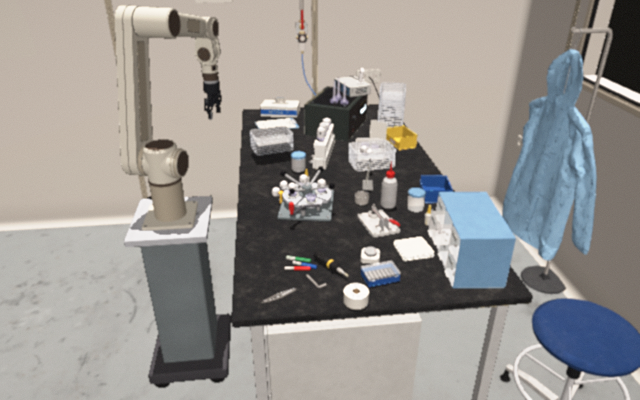

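The dial is at about (286,205) in the scene picture and (305,197) in the side picture, with the red handle at (299,235). I'll get a rough position, then look with the wrist camera.

Create h.py:
```python
from workcell import bot
import cv2,numpy as np
from scipy.spatial.transform import Rotation as Ro
def ray(c,px,z):
    R,t=np.array(c["R"]),np.array(c["t"]); d=R.T@np.linalg.inv(c["mtx"])@[*px,1]; o=-R.T@t
    return o+d*(z-o[2])/d[2]
def proj(c,X):
    p=np.atleast_2d(X)@np.array(c["R"]).T+c["t"]; p=p@np.array(c["mtx"]).T; return p[:,:2]/p[:,2:]
def tool(dw):
    "world shift -> tool axes now"
    return Ro.from_quat(bot.get_obs()["tool_rot"]).inv().apply(dw)
```

Run:
```python
from h import *
c=bot.calibration("scene")
print(ray(c,(286,205),.048),ray(c,(299,235),.081),ray(c,(255,218),.05))
c=bot.calibration("side");print(ray(c,(305,197),.048))
w=bot.calibration("wrist");print(w["mtx"],-w["R"].T@w["t"],w["R"].T[:,2], bot.get_obs()["eef_pos"])
im=bot.camera("scene")[150:260,210:350,::-1];cv2.imwrite("pics/c0.png",cv2.resize(im,None,fx=5,fy=5,interpolation=cv2.INTER_CUBIC))
print(tool([.2,-.35,.1]))
```

```text
[0.54062891 0.02549394 0.048     ] [ 0.47012687 -0.13032081  0.081     ] [0.431231   0.03737929 0.05      ]
[0.53846602 0.00614607 0.048     ]
[[291.41646215   0.         319.18375274]
 [  0.         291.41646215 199.50238152]
 [  0.           0.           1.        ]] [0.09217878 0.4954105  0.37220942] [ 0.27704572 -0.09888216 -0.95575519] [0.16316031 0.47204064 0.23050018]
[-0.30336703 -0.26561399 -0.09958742]
```

View pics/c0.png

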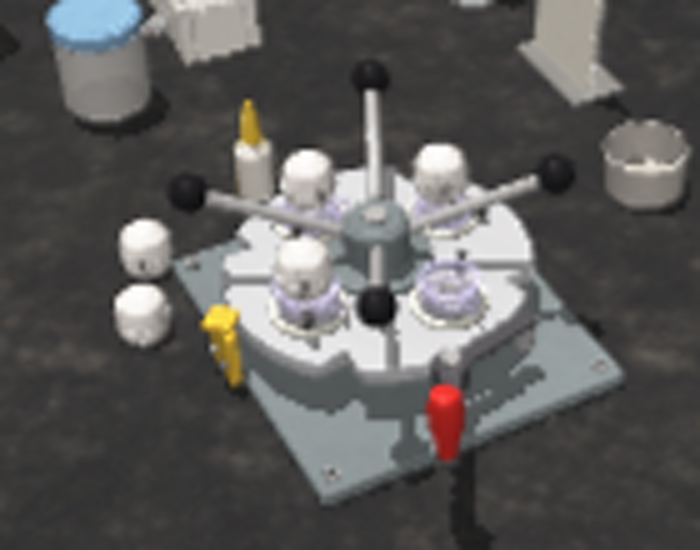

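Crop of the scene: balls at crop (187,192), (370,76), (555,173), (377,306). Open housing at (450,292), pointer at (222,315), red handle at (446,420).

Run:
```python
from h import *
c=bot.calibration("scene")
P=np.array([[187,192],[370,76],[555,173],[377,306]]); f=lambda p:(np.array(p)+.5)/5-.5+[210,150]
B=np.array([ray(c,f(p),.112) for p in P]); ctr=B.mean(0)
print(B,ctr,np.hypot(*(B-ctr)[:,:2].T),np.degrees(np.arctan2(*(B-ctr)[:,1::-1].T)))
for p,z in(((450,295),.06),((222,313),.05),((446,420),.081)):
    q=ray(c,f(p),z)-ctr; print(q,np.hypot(*q[:2]),np.degrees(np.arctan2(q[1],q[0])))
print(tool([.34,-.437,.08]))
```

```text
[[ 0.45596211  0.10737917  0.112     ]
 [ 0.61650876  0.13347813  0.112     ]
 [ 0.64119331 -0.02657571  0.112     ]
 [ 0.48176982 -0.05290069  0.112     ]] [0.5488585  0.04034522 0.112     ] [0.11455692 0.11510992 0.11403565 0.1148725 ] [ 144.18582091   54.00594259  -35.93324052 -125.7343067 ]
[ 0.00579399 -0.06719475 -0.052     ] 0.06744408181966481 -85.07175804492483
[-0.1054137   0.02109154 -0.062     ] 0.10750302818253736 168.68546780883784
[-0.07576471 -0.1660676  -0.031     ] 0.18253421547953907 -114.52380566763952
[-0.46410756 -0.30207272 -0.07953143]
```

Units first: shifts go in shares of 0.75 m and turns go in shares of 2 rad. So -0.467 m / 0.75 = -0.6227, -0.35 m / 0.75 = -0.4667.

Request:
{"fn": "tcp_steps", "kwargs": {"segments": [[[0, 0, 0], [-0.0667, -0.04, -0.04], 0], [[0, 0, 0], [-0.1333, -0.08, -0.0667], 0], [[0, 0, 0], [-0.2, -0.12, -0.1067], 0], [[0, 0, 0], [-0.2667, -0.16, -0.1067], 0], [[0, 0, 0], [-0.3333, -0.2, -0.1067], 0], [[0, 0, 0], [-0.4, -0.24, -0.1067], 0], [[0, 0, 0], [-0.4667, -0.28, -0.1067], 0], [[0, 0, 0], [-0.5333, -0.32, -0.1067], 0], [[0, 0, 0], [-0.6, -0.36, -0.1067], 0], [[0, 0, 0], [-0.6227, -0.3733, -0.1067], 0]]}}

```text
clock: 1.4
eef_pos: [0.5145, 0.0528, 0.3104]
tool_rot: [0.168, 0.986, -0.0, -0.001]
ft_force: [-0.5, 0.2, 1.1]
grip_width: -0.0001
grasp_force: 0.0
```

Run:
```python
from h import *
import pickle
c=bot.calibration("wrist"); im=bot.camera("wrist"); print(bot.get_obs()["eef_pos"],bot.get_obs()["joint_pos"])
pickle.dump((c,im),open("w1.pkl","wb")); cv2.imwrite("pics/w1.png",im[:,:,::-1])
```

```text
[0.51514986 0.05223164 0.31021299] [ 1.01759392e-01  2.59702661e-01  2.33275305e-01  1.54525769e+00
 -1.21734884e-03  4.38753421e-01]
```

View pics/w1.png

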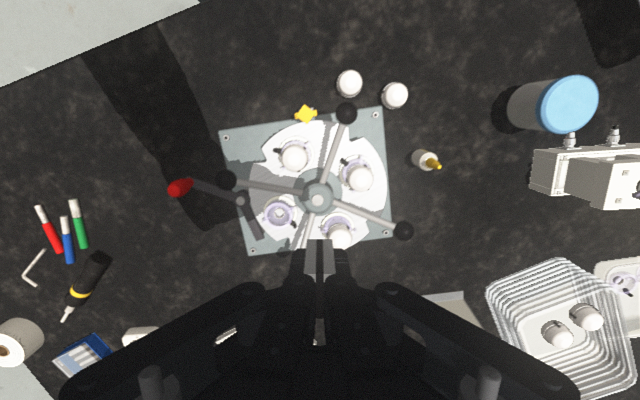

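Wrist view from above: plate corners at (220,131), (382,107), (396,237), (248,255). Balls at (346,113), (226,180), (403,231), open housing at (278,214), pointer at (305,113), red handle at (180,187).

Run:
```python
from h import *
import pickle
c,im=pickle.load(open("w1.pkl","rb"))
K=np.array([ray(c,p,.012)[:2] for p in((220,131),(382,107),(396,237),(248,255))])
for i in range(4):
    d=K[(i+1)%4]-K[i]; print("edge",np.hypot(*d),np.degrees(np.arctan2(d[1],d[0])))
B=np.array([ray(c,p,.112)[:2] for p in((346,113),(403,231),(226,180))]); ctr=(B[1]+B[2])/2
from scipy.optimize import least_squares
f=lambda v:np.concatenate([v[:2]+.114*np.array([np.cos(v[2]+a),np.sin(v[2]+a)])-b for a,b in zip((np.pi/2,0,-np.pi),[B[0],B[1],B[2]])])
s=least_squares(lambda v:np.concatenate([v[:2]+.114*np.array([np.cos(v[2]+a),np.sin(v[2]+a)])-b for a,b in zip((0,-np.pi/2,np.pi/2),B)]),[.549,.04,2.5]); print(B,s.x,np.degrees(s.x[2]),s.fun)
ax=s.x[:2]
for p,z in(((278,214),.065),((305,113),.05),((180,187),.1),((317,198),.089)):
    q=ray(c,p,z)[:2]; q2=q-ax; print(q,q2,np.hypot(*q2),np.degrees(np.arctan2(q2[1],q2[0])))
```

```text
edge 0.2390247748423118 78.72905050231321
edge 0.20684431015567387 -9.393601339249697
edge 0.24797203938356122 -101.71977887209322
edge 0.20480223098983988 168.12379550783146
[[ 0.456362    0.10306813]
 [ 0.61619749  0.12717364]
 [ 0.48191669 -0.05595962]] [0.54882362 0.03565158 2.50980143] 143.80102946739802 [ 4.66932649e-04 -8.91531749e-05 -4.64726519e-05  4.72632108e-04
 -4.20459986e-04 -3.83478942e-04]
[ 0.55640669 -0.02562531] [ 0.00758307 -0.06127689] 0.061744316698241625 -82.94546465697037
[0.44067025 0.05679128] [-0.10815337  0.0211397 ] 0.11019999319557258 168.94038254498548
[ 0.47238712 -0.11859445] [-0.0764365  -0.15424604] 0.17214638585014425 -116.36067777693376
[0.54568234 0.03679049] [-0.00314129  0.00113891] 0.003341374948505846 160.07130849625415
```

Add to h.py:
```python
AX=np.array([.5485,.038])
def arc(phi,r=.117,z=.104,yaw=None):
    "row to polar angle phi deg about the dial; yaw = wanted angle of tool y"
    o=bot.get_obs(); R=Ro.from_quat(o["tool_rot"]); y=R.as_matrix()[:,1]; ya=np.degrees(np.arctan2(y[1],y[0]))
    p=np.append(AX+r*np.array([np.cos(np.radians(phi)),np.sin(np.radians(phi))]),z)
    rz=0 if yaw is None else -np.radians((yaw-ya+180)%360-180)
    print(phi,"rz %.3f"%rz,np.round(R.inv().apply(p-o["eef_pos"]),4),"yawnow %.1f"%ya)
```

Run:
```python
from h import *
c=bot.calibration("scene")
print(ray(c,(325,168),0),ray(c,(339,188),0)); arc(-8)
```

```text
[0.8155031  0.14467028 0.        ] [0.77165728 0.02029276 0.        ]
-8 rz 0.000 [-0.151   0.0208  0.2061] yawnow 70.7
```

Request:
{"fn": "tcp_steps", "kwargs": {"segments": [[[0, 0, 0], [-0.08, 0.0133, 0.0267], 0], [[0, 0, 0], [-0.1467, 0.0267, 0.0533], 0], [[0, 0, 0], [-0.2013, 0.028, 0.0933], 0], [[0, 0, 0], [-0.2013, 0.028, 0.16], 0], [[0, 0, 0], [-0.2013, 0.028, 0.22], 0], [[0, 0, 0], [-0.2013, 0.028, 0.2747], 0], [[0, 0, 0], [-0.2013, 0.028, 0.2747], 0]]}}

```text
clock: 2.33
eef_pos: [0.6589, 0.0271, 0.1009]
tool_rot: [0.165, 0.986, -0.001, -0.005]
ft_force: [0.6, -0.1, 0.1]
grip_width: 0.0003
grasp_force: 0.0
```

Run:
```python
from h import *
print(bot.get_obs()["eef_pos"])
for a in range(-20,-125,-12): arc(a,yaw=a+77)
```

```text
[0.65886678 0.02712562 0.10091833]
-20 rz 0.245 [-0.009  -0.0277 -0.0031] yawnow 71.0
-32 rz 0.454 [-0.0061 -0.052  -0.003 ] yawnow 71.0
-44 rz 0.664 [ 0.0019 -0.0751 -0.0028] yawnow 71.0
-56 rz 0.873 [ 0.0145 -0.0961 -0.0026] yawnow 71.0
-68 rz 1.082 [ 0.0312 -0.1139 -0.0024] yawnow 71.0
-80 rz 1.292 [ 0.0512 -0.128  -0.0022] yawnow 71.0
-92 rz 1.501 [ 0.0738 -0.1375 -0.0019] yawnow 71.0
-104 rz 1.711 [ 0.0978 -0.1422 -0.0017] yawnow 71.0
-116 rz 1.920 [ 0.1222 -0.1417 -0.0014] yawnow 71.0
```

Scaled: -0.003 m / 0.75 = -0.004.

Request:
{"fn": "tcp_steps", "kwargs": {"segments": [[[0, 0, 0], [0, 0, -0.004], 0], [[0, 0, 0], [0, 0, -0.004], 0]]}}

```text
clock: 2.58
eef_pos: [0.6649, 0.0264, 0.1119]
tool_rot: [0.165, 0.986, 0.001, 0.003]
ft_force: [0.3, 0.4, -0.7]
grip_width: -0.0001
grasp_force: 0.0
```

Run:
```python
from h import *
for a in range(-14,-69,-6): arc(a,yaw=a+77)
```

```text
-14 rz 0.139 [-0.0027 -0.0167  0.0079] yawnow 71.0
-20 rz 0.244 [-0.0031 -0.0289  0.0079] yawnow 71.0
-26 rz 0.348 [-0.0023 -0.0412  0.0078] yawnow 71.0
-32 rz 0.453 [-0.0002 -0.0532  0.0078] yawnow 71.0
-38 rz 0.558 [ 0.0032 -0.065   0.0077] yawnow 71.0
-44 rz 0.662 [ 0.0078 -0.0763  0.0077] yawnow 71.0
-50 rz 0.767 [ 0.0135 -0.0872  0.0076] yawnow 71.0
-56 rz 0.872 [ 0.0203 -0.0973  0.0076] yawnow 71.0
-62 rz 0.977 [ 0.0282 -0.1067  0.0075] yawnow 71.0
-68 rz 1.081 [ 0.037  -0.1152  0.0074] yawnow 71.0
```

Scaled: -0.113 m / 0.75 = -0.1507, -0.003 m / 0.75 = -0.004, 1.08 rad / 2 = 0.54.

Request:
{"fn": "tcp_steps", "kwargs": {"segments": [[[0, 0, 0.07], [-0.004, -0.02, 0.004], 0], [[0, 0, 0.12], [-0.004, -0.036, 0.004], 0], [[0, 0, 0.175], [-0.0027, -0.052, 0.004], 0], [[0, 0, 0.225], [0, -0.068, 0.004], 0], [[0, 0, 0.28], [0.004, -0.084, 0.004], 0], [[0, 0, 0.33], [0.0107, -0.0987, 0.004], 0], [[0, 0, 0.385], [0.018, -0.1133, 0.004], 0], [[0, 0, 0.435], [0.0267, -0.1267, 0.004], 0], [[0, 0, 0.49], [0.0373, -0.14, 0.004], 0], [[0, 0, 0.54], [0.0493, -0.1507, 0.004], 0]]}}

```text
clock: 3.82
eef_pos: [0.5932, -0.0692, 0.1082]
tool_rot: [0.65, 0.76, 0.002, 0.003]
ft_force: [2.7, 0.2, -0.8]
grip_width: -0.0001
grasp_force: 1.0
```

Run:
```python
from h import *
print(bot.get_obs()["joint_pos"])
for a in range(-74,-125,-6): arc(a,yaw=a+77)
im=bot.camera("scene")[150:260,210:350,::-1];cv2.imwrite("pics/c1.png",cv2.resize(im,None,fx=5,fy=5,interpolation=cv2.INTER_CUBIC))
```

```text
[-1.16301576e-01  5.01784831e-01  5.99248184e-02  1.12209665e+00
  3.07020507e-04  1.29990108e+00]
-74 rz 0.102 [-0.0033 -0.0132  0.0041] yawnow 8.9
-80 rz 0.207 [-0.0041 -0.0254  0.004 ] yawnow 8.9
-86 rz 0.312 [-0.0037 -0.0376  0.0039] yawnow 8.9
-92 rz 0.416 [-0.0021 -0.0498  0.0038] yawnow 8.9
-98 rz 0.521 [ 0.0009 -0.0617  0.0037] yawnow 8.9
-104 rz 0.626 [ 0.005  -0.0732  0.0037] yawnow 8.9
-110 rz 0.731 [ 0.0104 -0.0842  0.0036] yawnow 8.9
-116 rz 0.835 [ 0.0168 -0.0946  0.0035] yawnow 8.9
-122 rz 0.940 [ 0.0243 -0.1043  0.0034] yawnow 8.9
```

View pics/c1.png

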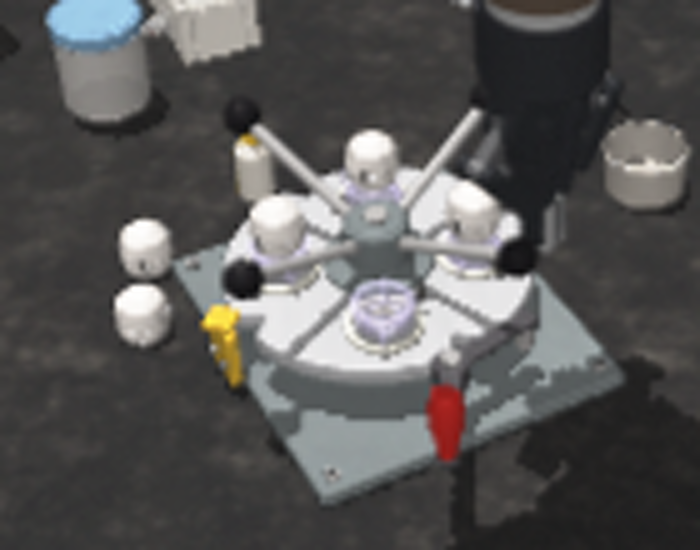

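The dial is turning as planned: the pushed ball is now at crop (517,256) and the open housing at (383,310). I'll carry on to just short of the station.

Scaled: -0.1025 m / 0.75 = -0.1367, -0.0945 m / 0.75 = -0.126, 0.92 rad / 2 = 0.46.

Request:
{"fn": "tcp_steps", "kwargs": {"segments": [[[0, 0, 0.05], [-0.004, -0.0173, 0.004], 0], [[0, 0, 0.105], [-0.0053, -0.0333, 0.004], 0], [[0, 0, 0.155], [-0.0053, -0.05, 0.004], 0], [[0, 0, 0.21], [-0.0027, -0.0667, 0.004], 0], [[0, 0, 0.26], [0.0013, -0.082, 0.004], 0], [[0, 0, 0.315], [0.0067, -0.0973, 0.004], 0], [[0, 0, 0.365], [0.014, -0.112, 0.004], 0], [[0, 0, 0.4175], [0.0227, -0.126, 0.004], 0], [[0, 0, 0.46], [0.0307, -0.1367, 0.004], 0], [[0, 0, 0.46], [0.0307, -0.1367, 0.004], 0]]}}

```text
clock: 5.12
eef_pos: [0.4872, -0.0622, 0.1042]
tool_rot: [0.919, 0.395, 0.002, 0.001]
ft_force: [0.1, -0.6, 0.6]
grip_width: -0.0
grasp_force: 0.1
```

Run:
```python
from h import *
p=bot.get_obs()["eef_pos"][:2]-AX; print(np.hypot(*p),np.degrees(np.arctan2(p[1],p[0])))
c=bot.calibration("scene");q=ray(c,(np.array([517,256])+.5)/5-.5+[210,150],.112)[:2]-AX;print(np.hypot(*q),np.degrees(np.arctan2(q[1],q[0])))
im=bot.camera("scene")[150:260,210:350,::-1];cv2.imwrite("pics/c2.png",cv2.resize(im,None,fx=5,fy=5,interpolation=cv2.INTER_CUBIC))
```

```text
0.11743349576244946 -121.44104921090434
0.11219354799724186 -78.23456203048411
```

View pics/c2.png

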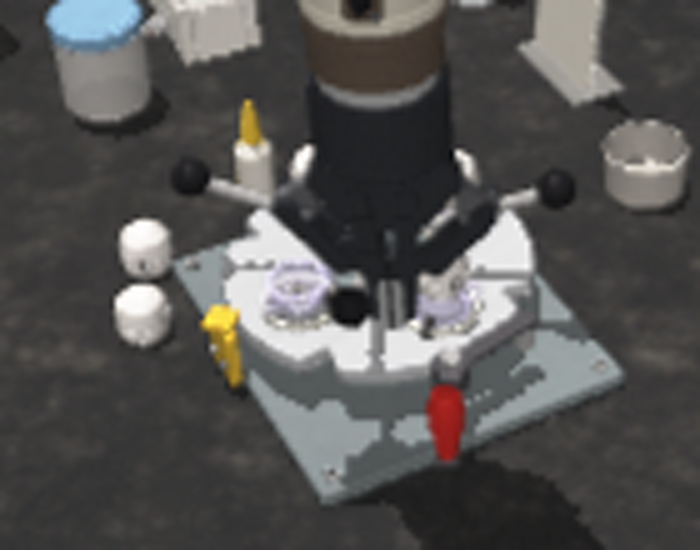

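Balls are now at crop (350,303), (190,176) and (556,188), and the open housing is at (298,290).

Run:
```python
from h import *
c=bot.calibration("scene")
for p in((350,303),(190,176),(556,188)):
    q=ray(c,(np.array(p)+.5)/5-.5+[210,150],.112)[:2]-AX;print(np.hypot(*q),np.degrees(np.arctan2(q[1],q[0])))
for a in(-126,-130,-134): arc(a,yaw=a+77)
```

```text
0.11008230442914246 -134.3572170435593
0.11611257094592482 135.2336433264087
0.11290525488413386 -42.52666626917978
-126 rz 0.096 [-0.0011 -0.0093 -0.0003] yawnow -43.5
-130 rz 0.165 [-0.0019 -0.0174 -0.0003] yawnow -43.5
-134 rz 0.235 [-0.0021 -0.0256 -0.0003] yawnow -43.5
```

Scaled: -0.0215 m / 0.75 = -0.0287, -0.019 m / 0.75 = -0.0253, 0.22 rad / 2 = 0.11.

Request:
{"fn": "tcp_steps", "kwargs": {"segments": [[[0, 0, 0.025], [-0.0007, -0.0067, 0], 0], [[0, 0, 0.05], [-0.0013, -0.0127, 0], 0], [[0, 0, 0.075], [-0.002, -0.0193, 0], 0], [[0, 0, 0.1], [-0.0027, -0.0253, 0], 0], [[0, 0, 0.11], [-0.0027, -0.0287, 0], 0], [[0, 0, 0.11], [-0.0027, -0.0287, 0], 0]]}}

```text
clock: 5.92
eef_pos: [0.4698, -0.049, 0.1027]
tool_rot: [0.957, 0.291, 0.001, 0.0]
ft_force: [1.2, -1.4, 1.3]
grip_width: 0.0002
grasp_force: 0.9
```

Request:
{"fn": "tcp_steps", "kwargs": {"segments": [[[0, 0, 0], [0, 0.0267, 0], 0], [[0, 0, 0], [0, 0.0267, -0.0667], 0], [[0, 0, 0], [0.0267, 0.0267, -0.1333], 0], [[0, 0, 0], [0.0533, 0.0267, -0.2], 0], [[0, 0, 0], [0.08, 0.0267, -0.2667], 0], [[0, 0, 0], [0.08, 0.0267, -0.2667], 0], [[0, 0, 0], [0.08, 0.0267, -0.2667], 0]]}}

```text
clock: 6.8
eef_pos: [0.5302, -0.0327, 0.3013]
tool_rot: [0.957, 0.29, -0.001, -0.0]
ft_force: [-0.3, 0.6, -1.3]
grip_width: 0.0001
grasp_force: 0.0
```

Run:
```python
from h import *
import pickle
c=bot.calibration("wrist"); im=bot.camera("wrist")
pickle.dump((c,im),open("w2.pkl","wb"))
print(proj(c,[[*AX,.05]]),bot.get_obs()["joint_pos"])
cv2.imwrite("pics/w2.png",im[:,:,::-1])
```

```text
[[281.21349526 125.35250443]] [-6.16726923e-02  2.88756911e-01  2.47753699e-01  1.53299429e+00
  4.92047578e-05  2.49141199e+00]
```

View pics/w2.png

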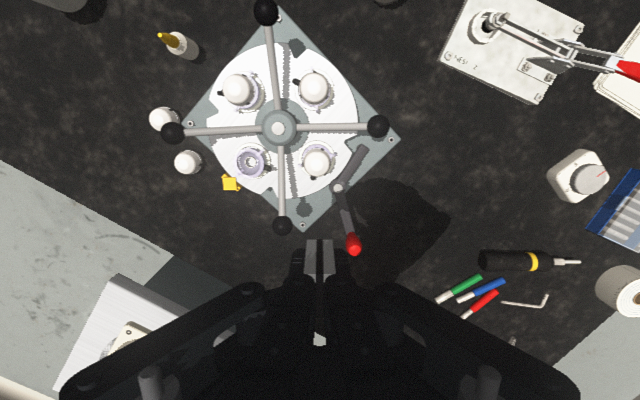

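Clean view from above: balls at (265,11), (172,133), (377,126), (282,226), open housing at (251,161), pointer at (231,183). Plate corners at (304,232), (399,138), (183,123), handle top at (354,245).

Run:
```python
from h import *
import pickle
from scipy.optimize import least_squares
c,im=pickle.load(open("w2.pkl","rb"))
B=np.array([ray(c,p,.112)[:2] for p in((265,11),(377,126),(282,226),(172,133))])
s=least_squares(lambda v:np.concatenate([v[:2]+.114*np.array([np.cos(v[2]-k*np.pi/2),np.sin(v[2]-k*np.pi/2)])-b for k,b in enumerate(B)]),[.549,.038,.6]); print(s.x[:2],np.degrees(s.x[2]),np.round(s.fun,4))
ax=s.x[:2]
K=[ray(c,p,.012)[:2] for p in((183,123),(304,232),(399,138),(275,3))]
for i in range(4):
    d=K[(i+1)%4]-K[i]; print("edge",np.hypot(*d),np.degrees(np.arctan2(d[1],d[0])))
for n,p,z in(("open",(251,161),.068),("ptr",(231,183),.05),("knob",(354,245),.1),("pivot?",(338,188),.07)):
    q=ray(c,p,z)[:2]; d=q-ax; print(n,q,np.hypot(*d),np.degrees(np.arctan2(d[1],d[0])))
# bigger crop
m=cv2.resize(im[90:262,160:420,::-1],None,fx=3,fy=3,interpolation=cv2.INTER_CUBIC); cv2.imwrite("pics/w2c.png",m)
```

```text
[0.54725096 0.03718954] 35.619867765680084 [-0.0005 -0.0004  0.0003 -0.0004  0.0006  0.0007 -0.0004  0.    ]
edge 0.24025164904441396 -101.10346641525044
edge 0.2039556018489682 -9.820574504074594
edge 0.2421731929307839 79.0861352765837
edge 0.20320664100097996 170.72577821037916
open [0.49065068 0.04578582] 0.05724935025910459 171.36408517879147
ptr [0.44367585 0.05547938] 0.10517757545674628 169.98564542249954
knob [ 0.47801954 -0.12269803] 0.1742326710766264 -113.41264384865966
pivot? [ 0.52369359 -0.06809201] 0.10788491529221214 -102.6125180611448
```

View pics/w2c.png

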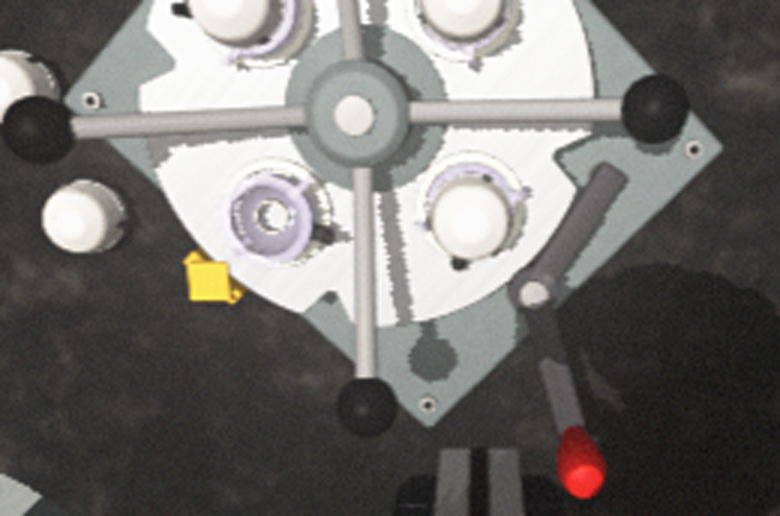

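The nest stands at 170.6° and the station at about 170°, so the error is roughly 1 mm and the dial is aligned. The lever reads as open. Next is the handle.

Run:
```python
from h import *
o=bot.get_obs();p=o["eef_pos"];print(p)
for q in((.446,-.107,.078),(.474,-.1305,.078),(.478,-.132,.078)): print(tool(np.array(q)-p))
```

```text
[ 0.52956721 -0.03268634  0.30062788]
[-0.11020078  0.01586235  0.22287518]
[-0.09995667  0.05095223  0.22278001]
[-0.09746229  0.05442035  0.22276687]
```

Scaled: 0.222 m / 0.75 = 0.296, 0.21 m / 0.75 = 0.28, -0.45 rad / 2 = -0.225.

Request:
{"fn": "tcp_steps", "kwargs": {"segments": [[[0, 0, -0.075], [-0.0667, 0.008, 0.0267], 0], [[0, 0, -0.15], [-0.1333, 0.0187, 0.0667], 0], [[0, 0, -0.225], [-0.1467, 0.02, 0.12], 0], [[0, 0, -0.225], [-0.1467, 0.02, 0.1867], 0], [[0, 0, -0.225], [-0.1467, 0.02, 0.24], 0], [[0, 0, -0.225], [-0.1467, 0.02, 0.28], 0], [[0, 0, -0.225], [-0.1467, 0.02, 0.296], 0], [[0, 0, -0.225], [-0.1467, 0.02, 0.296], 0], [[0, 0, -0.225], [-0.1467, 0.02, 0.296], 0]]}}

```text
clock: 7.98
eef_pos: [0.4478, -0.106, 0.0813]
tool_rot: [0.868, 0.496, 0.001, 0.001]
ft_force: [0.2, -0.7, -0.9]
grip_width: 0.0001
grasp_force: 0.0
```

Run:
```python
from h import *
o=bot.get_obs();p=o["eef_pos"];print(p)
for q in((.446,-.107,.078),(.474,-.1305,.078),(.478,-.132,.078)): print(tool(np.array(q)-p))
```

```text
[ 0.44780022 -0.10599237  0.08126004]
[-0.00178327 -0.00104564  0.00325739]
[-0.00782984  0.03500552  0.00331476]
[-0.00709323  0.03921353  0.00332219]
```

Scaled: 0.036 m / 0.75 = 0.048, 0.033 m / 0.75 = 0.044.

Request:
{"fn": "tcp_steps", "kwargs": {"segments": [[[0, 0, 0], [-0.0013, 0.008, 0], 0], [[0, 0, 0], [-0.004, 0.016, 0], 0], [[0, 0, 0], [-0.0053, 0.024, 0], 0], [[0, 0, 0], [-0.008, 0.032, 0], 0], [[0, 0, 0], [-0.0093, 0.0387, 0], 0], [[0, 0, 0], [-0.0093, 0.044, 0], 0], [[0, 0, 0], [-0.0093, 0.048, 0], 0], [[0, 0, 0], [-0.0093, 0.048, 0], 0]]}}

```text
clock: 8.98
eef_pos: [0.4718, -0.1286, 0.0796]
tool_rot: [0.868, 0.497, -0.002, -0.003]
ft_force: [-6.8, 6.9, 6.7]
grip_width: -0.0001
grasp_force: 4.7
```

Run:
```python
from h import *
im=bot.camera("scene")[150:260,210:350,::-1];cv2.imwrite("pics/c3.png",cv2.resize(im,None,fx=5,fy=5,interpolation=cv2.INTER_CUBIC))
```

```text
(no output)
```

View pics/c3.png

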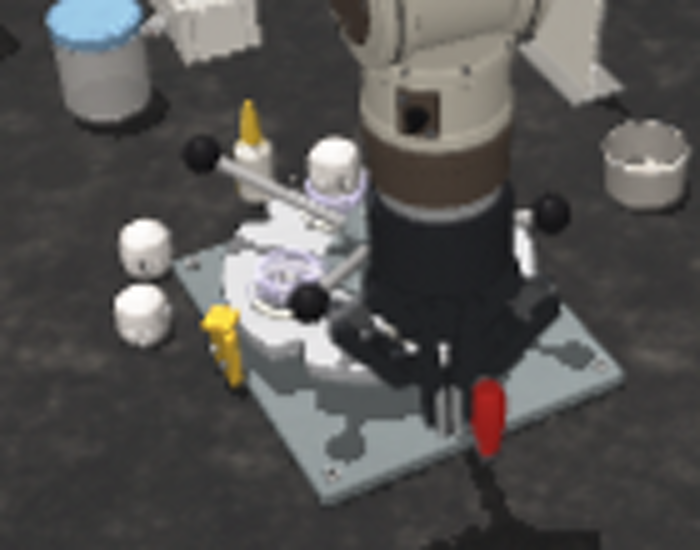

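The handle has moved from crop (446,420) to (488,415), with a contact force of about 10 N. I'll keep pushing until a stop is felt.

Run:
```python
from h import *
c=bot.calibration("scene");q=ray(c,(np.array([488,415])+.5)/5-.5+[210,150],.081)[:2]-[.5228,-.0699];print(np.hypot(*q),np.degrees(np.arctan2(q[1],q[0])))
```

```text
0.07426079397599053 -113.30673078063927
```

Request:
{"fn": "tcp_steps", "kwargs": {"segments": [[[0, 0, 0], [0, 0.004, 0], 0], [[0, 0, 0], [0, 0.008, 0], 0], [[0, 0, 0], [0, 0.008, 0], 0]]}}

```text
clock: 9.4
eef_pos: [0.4725, -0.1293, 0.0791]
tool_rot: [0.868, 0.497, -0.004, -0.007]
ft_force: [-16.8, 11.9, 15.7]
grip_width: -0.0003
grasp_force: 10.6
```

Scaled: 0.006 m / 0.75 = 0.008, 0.003 m / 0.75 = 0.004.

Request:
{"fn": "tcp_steps", "kwargs": {"segments": [[[0, 0, 0], [0.0013, 0.004, 0], 0], [[0, 0, 0], [0.0027, 0.008, 0], 0], [[0, 0, 0], [0.0027, 0.008, 0], 0]]}}

```text
clock: 9.78
eef_pos: [0.4731, -0.1296, 0.0785]
tool_rot: [0.868, 0.497, -0.008, -0.01]
ft_force: [-29.1, 14.8, 24.8]
grip_width: 0.0001
grasp_force: 16.4
```

Request:
{"fn": "tcp_steps", "kwargs": {"segments": [[[0, 0, 0], [0, -0.0267, 0], 0], [[0, 0, 0], [0, -0.0667, 0], 0], [[0, 0, 0], [0, -0.0667, -0.0667], 0], [[0, 0, 0], [0.0267, -0.0667, -0.1333], 0], [[0, 0, 0], [0.0533, -0.0667, -0.2], 0], [[0, 0, 0], [0.0933, -0.0667, -0.2667], 0], [[0, 0, 0], [0.1067, -0.0667, -0.2933], 0], [[0, 0, 0], [0.1067, -0.0667, -0.2933], 0], [[0, 0, 0], [0.1067, -0.0667, -0.2933], 0]]}}

```text
clock: 10.9
eef_pos: [0.4829, -0.0407, 0.2989]
tool_rot: [0.868, 0.496, -0.001, -0.0]
ft_force: [-0.0, -0.5, 0.7]
grip_width: -0.0
grasp_force: 0.0
```

Run:
```python
from h import *
import pickle
c=bot.calibration("wrist"); im=bot.camera("wrist")
pickle.dump((c,im),open("w3.pkl","wb")); cv2.imwrite("pics/w3.png",im[:,:,::-1])
```

```text
(no output)
```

View pics/w3.png

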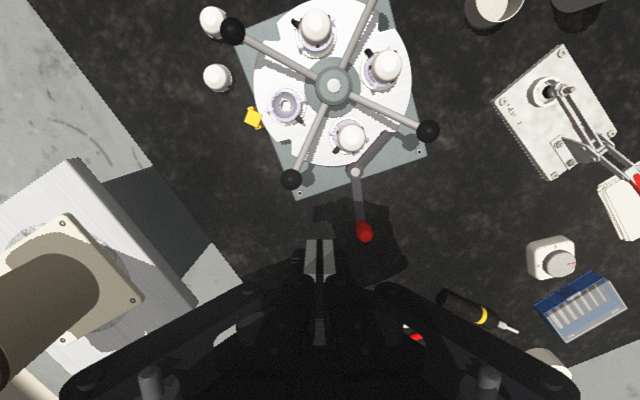

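Balls at (232,31), (428,131), (291,180), open housing at (285,105), handle top at (365,232), pivot top at (355,172), pointer at (253,117). I'll measure the lever's turn relative to the earlier picture.

Run:
```python
from h import *
import pickle
from scipy.optimize import least_squares
def knob(c,im):
    h=cv2.cvtColor(im,cv2.COLOR_RGB2HSV); m=((h[...,0]<8)|(h[...,0]>172))&(h[...,1]>150)&(h[...,2]>60)
    n,l,s,ce=cv2.connectedComponentsWithStats(m.astype(np.uint8)); g=proj(c,[[.483,-.13,.081]])[0]
    i=min((i for i in range(1,n) if s[i,4]>40),key=lambda i:np.hypot(*(ce[i]-g))); return ce[i],s[i,4]
for f in("w1","w2","w3"):
    c,im=pickle.load(open(f+".pkl","rb")); p,a=knob(c,im); q=ray(c,p,.081)[:2]; d=q-[.5228,-.0699]
    print(f,p,a,q,np.hypot(*d),np.degrees(np.arctan2(d[1],d[0])))
B=np.array([ray(c,p,.112)[:2] for p in((428,131),(291,180),(232,31))])
s=least_squares(lambda v:np.concatenate([v[:2]+.114*np.array([np.cos(v[2]-k*np.pi/2),np.sin(v[2]-k*np.pi/2)])-b for k,b in enumerate(B)]),[.549,.038,-.9]); print(s.x[:2],np.degrees(s.x[2]),np.round(s.fun,4))
q=ray(c,(285,105),.068)[:2]; print(q,q-s.x[:2])
```

```text
w1 [179.42191781 186.83561644] 365 [ 0.47348222 -0.1297214 ] 0.07752962579093974 -129.50275357179183
w2 [353.05351171 244.49832776] 299 [ 0.47157273 -0.12839959] 0.07775882329157202 -131.20817639556356
w3 [363.5959596 230.6969697] 297 [ 0.49287357 -0.14085194] 0.0770049902531881 -112.86926174370359
[0.54767108 0.03653783] -55.83245334539815 [-0.0004  0.0001  0.0004  0.0005 -0.0001 -0.0006]
[0.48743532 0.04809674] [-0.06023576  0.01155891]
```

Run:
```python
from h import *
c=bot.calibration("scene")
for n,im in(("before",cv2.imread("pics/scene0.png")[:,:,::-1]),("now",bot.camera("scene")),):
    h=cv2.cvtColor(np.ascontiguousarray(im),cv2.COLOR_RGB2HSV)[215:255,285:325].astype(float)
    w=np.where(((h[...,0]<8)|(h[...,0]>172)),np.clip(h[...,1]-120,0,None)*(h[...,2]>50),0)
    y,x=np.mgrid[215:255,285:325]; p=(np.sum(w*x)/w.sum(),np.sum(w*y)/w.sum()); q=ray(c,p,.081)[:2]
    for pv in([.5228,-.0699],[.5215,-.0706]):
        d=q-pv; print(n,p,np.hypot(*d),np.degrees(np.arctan2(d[1],d[0])))
print(bot.get_obs()["ft_force"])
```

```text
before (np.float64(298.8808734939759), np.float64(233.398343373494)) 0.0739580669556525 -131.5391374754666
before (np.float64(298.8808734939759), np.float64(233.398343373494)) 0.07257382797329923 -131.1373966420263
now (np.float64(307.1595119082623), np.float64(232.72008232872685)) 0.07467748699630963 -113.49164306340433
now (np.float64(307.1595119082623), np.float64(232.72008232872685)) 0.07352297609477826 -112.77995848981412
[-0.82150848 -0.10904824 -0.29598325]
```

```bash
python3 -c "
from workcell import bot
print(bot.job_done())"
```

```text
the job is handed in; nothing more can be done
None
```

I turned the dial until the open housing stood at the capping station (about 1 mm off before locking), pushed the lever to a firm stop at about 0.32–0.33 rad by camera estimate, and handed the job in with the arm clear; no verdict was returned.

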